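Clamp a swage block on the magnetic chuck

TASK

Without dropping it, lay the steel swage block, grooves up, in the middle of the black magnetic chuck, inside the yellow outline and lined up with it, and let go. Then switch the chuck on: twist the orange key on the control box clockwise to its stop and let it spring back, then press the blue, the yellow and the green button in that order, one at a time, each fully down and released. Do not press the red button, work none of the controls before the block is on the chuck, and leave the other things on the bench where they are.

Things in the scene. Friction and masses are not known exactly. Their poses are not given: they have to be found in the camera images.
- swage: bright steel swage block, 100 (x) x 36 (y) x 24 (z) mm, about 0.5 kg, with four grooves across its top face; it starts lying on the bench on the left, grooves up. Origin: centre of its underside; x along its length, z up out of the grooved face. Grip it across its 36 mm width
- chuck_face (a point): centre of the top face of the black magnetic chuck, a fixed block 170 (x) x 112 (y) mm with its top 50 mm above the bench, grey pole lines across it and a yellow outline 130 x 66 mm (flush) in the middle of the top; x along the chuck's long side, z up
- console: grey control box, fixed, 170 (x) x 272 (y) x 55 (z) mm. Origin: centre of its underside; z up. The key stands at its +y end (0, +82 mm); the four buttons stand on its top in a two by two square, 76 mm apart in x and 82 mm apart in y; which colour is where varies
- key_grip (a point): the orange key on the control box, a bar 60 mm long (along this point's x), 16 mm wide (y) and 36 mm high, turning about a vertical axis through this point; its top is 12 mm above this point, which is 92 mm above the bench at the height to grip. The axes turn with the key
- key (a joint): angle of the key in rad: 0 at rest, growing as it is twisted clockwise seen from above; stop at 1.05 (60 degrees); a spring (0.05 Nm at rest, 0.16 Nm at the stop) turns it back
- blue_top (a point): centre of the top of the blue push button's cap, a 40 mm disc standing 11 mm out of a black 56 mm housing 12 mm high on the control box; the top is 74 mm above the bench when up
- blue (a joint): travel of the blue button in m: 0 up, 0.007 fully down (1.4 N to start, 4.5 N fully down)
- yellow_top (a point): centre of the top of the yellow push button's cap, a 40 mm disc standing 11 mm out of a black 56 mm housing 12 mm high on the control box; the top is 74 mm above the bench when up
- yellow (a joint): travel of the yellow button in m: 0 up, 0.007 fully down (1.4 N to start, 4.5 N fully down)
- green_top (a point): centre of the top of the green push button's cap, a 40 mm disc standing 11 mm out of a black 56 mm housing 12 mm high on the control box; the top is 74 mm above the bench when up
- green (a joint): travel of the green button in m: 0 up, 0.007 fully down (1.4 N to start, 4.5 N fully down)
- red_top (a point): centre of the top of the red push button's cap, a 40 mm disc standing 11 mm out of a black 56 mm housing 12 mm high on the control box; the top is 74 mm above the bench when up; the stop button, not to be pressed
- red (a joint): travel of the red button in m: 0 up, 0.007 fully down (1.4 N to start, 4.5 N fully down)
- hammer: hammer with a light wooden handle, 280 mm long, between the robot and the control box; bystander, leave it alone
- snips: tin snips with red handles, 270 mm long, beyond the control box; bystander, leave it alone
- dividers: steel dividers with a brass knuckle, 140 mm long, beyond the chuck; bystander, leave it alone
- ornament_a: domed tin ornament, 72 mm disc with a tab, 11 mm high, nearer the robot than the chuck; bystander, leave it alone
- ornament_b: a second domed tin ornament, 72 mm, lying on a sheet of paper to the right of the control box; bystander, leave it alone
- rule: steel rule 200 x 28 x 3 mm, to the near right; bystander, leave it alone
- file: flat file with a wooden handle, 250 mm long, far left; bystander, leave it alone
Things that resemble listed ones, but are neither listed nor needed, are in the scene too. Leave any brown look-alike of the swage alone.

How it is judged (in metres and radians):
On the way, in this order (a step that is already met when the one before it is completed fails the run):
1. the swage block lies flat in the middle of the chuck face, lined up with it (15 mm, 0.2 rad), and is let go (horizontal distance between swage and chuck_face below 0.015 m and z of swage in the frame of chuck_face between -0.004 and 0.004 m and angle between the x axis of swage and the x axis of chuck_face, either way round below 0.2 rad and angle between swage's own z axis and vertical below 0.08 rad and contact force between the fingers and swage below 0.1 N and linear speed of swage below 0.02 m/s), for 0.2 s.
2. the key is twisted clockwise to its stop (at least 0.95 rad), no button down (value of joint key above 0.95 rad and value of joint each of blue, yellow, green, red below 0.002 m and horizontal distance between swage and chuck_face below 0.015 m and z of swage in the frame of chuck_face between -0.004 and 0.004 m), for 0.05 s.
3. the key has sprung back (under 0.12 rad) and is let go (value of joint key below 0.12 rad and contact force between the fingers and key below 0.1 N and value of joint each of blue, yellow, green, red below 0.002 m), for 0.1 s.
4. the blue button alone is pressed fully down (at least 5 of its 7 mm), the key at rest and the block on the chuck (value of joint blue above 0.005 m and value of joint key below 0.12 rad and value of joint each of yellow, green, red below 0.002 m and horizontal distance between swage and chuck_face below 0.015 m and z of swage in the frame of chuck_face between -0.004 and 0.004 m), for 0.05 s.
5. the yellow button alone is pressed fully down (at least 5 of its 7 mm), the key at rest and the block on the chuck (value of joint yellow above 0.005 m and value of joint key below 0.12 rad and value of joint each of blue, green, red below 0.002 m and horizontal distance between swage and chuck_face below 0.015 m and z of swage in the frame of chuck_face between -0.004 and 0.004 m), for 0.05 s.
6. the green button alone is pressed fully down (at least 5 of its 7 mm), the key at rest and the block on the chuck (value of joint green above 0.005 m and value of joint key below 0.12 rad and value of joint each of blue, yellow, red below 0.002 m and horizontal distance between swage and chuck_face below 0.015 m and z of swage in the frame of chuck_face between -0.004 and 0.004 m), for 0.05 s.
At the end, for the whole second after the job is handed in: The swage block lies at rest flat on the chuck face, grooves up, its centre within 15 mm of the face's centre and its length within 0.2 rad of the chuck's long side; the key is back at rest (under 0.12 rad) and all four buttons are up (under 2 mm) (horizontal distance between swage and chuck_face below 0.015 m and z of swage in the frame of chuck_face between -0.004 and 0.004 m and angle between the x axis of swage and the x axis of chuck_face, either way round below 0.2 rad and angle between swage's own z axis and vertical below 0.08 rad and value of joint key below 0.12 rad and value of joint each of blue, yellow, green, red below 0.002 m and linear speed of swage below 0.02 m/s); the robot touches nothing.
It fails at once if the red button is pressed (3 mm or more) (value of joint red above 0.003 m).
It fails at once if two buttons are pressed at once (value of joint each of blue, yellow above 0.003 m or value of joint each of blue, green above 0.003 m or value of joint each of blue, red above 0.003 m or value of joint each of yellow, green above 0.003 m or value of joint each of yellow, red above 0.003 m or value of joint each of green, red above 0.003 m).
It fails at once if the key is turned or a button pressed while the swage block is not on the chuck ((horizontal distance between swage and chuck_face above 0.03 m or z of swage in the frame of chuck_face above 0.02 m or z of swage in the frame of chuck_face below -0.01 m) and (value of joint key above 0.3 rad or value of joint any of blue, yellow, green, red above 0.003 m)).
It fails at once if the swage block is dropped (moves faster than 0.8 m/s with no finger on it, a fall of over 30 mm) (linear speed of swage above 0.8 m/s and contact force between the fingers and swage below 0.1 N).
It fails at once if a bystander is moved by more than 30 mm (distance of any of hammer, snips, dividers, ornament_a, ornament_b, rule, file from where it was at the start of the episode above 0.03 m).
It also fails if it takes over 56 s, if anything falls off the work surface, if the arm or the gripper's body presses on something with over 40 N, if the wrist force passes 120 N, or if a joint passes its speed limit or range.

ROBOT

A 6-joint arm with a two-finger parallel gripper is mounted at the origin on the work surface. World frame = base frame: x ahead of the robot, y to its left, z up, the work surface at z = 0. Lengths are in mm, angles in degrees, forces in N, time in s.
With the tool pointing down it reaches from about 275 to 725 mm from the base axis. Payload 15.9 kg.
Tool frame: the origin (TCP) lies midway between the tips of the shut fingers; the grasp point (between the pads) lies 19 mm behind it; z points along the fingers, y is the direction in which the jaws open and shut (so a half turn about z gives the same grasp; the last joint's range is limited). The gripper opens to 85 mm and grips with 20 to 120 N. Pads are 22 mm wide; open, the fingers measure 114 mm over their backs; the gripper's body (76 mm by 85 mm) begins 54 mm behind the grasp point. The pads swing forward as they close: fully open they stand 13 mm farther back than shut.
Start: joints at [76.604, 12.198, -1.971, 75.831, 0, 90], TCP at [115.833, 486.383, 231.306] pointing down, gripper open.
Joint ranges: [-170.91, 170.91], [-42.67, 98.43], [-65.05, 77.54], [-120.47, 116.71], [-90, 82.35], [-180, 180]. Speed limits (degrees/s): [108.29, 108.29, 136.94, 147.25, 180, 180].

INTERFACE

Orientations are given as [roll, pitch, yaw] about the fixed x, y, z axes, in that order (R = Rz(yaw) Ry(pitch) Rx(roll)).
In Python, from workcell import robot gives the robot as it stands.
- The arm moves only by the shell command python3 -m crank 'ROWS' [FORCE]. ROWS is JSON, a list of rows, each an object of numbers: "dx", "dy", "dz": the shift along the world's x, y, z as a fraction of full scale; "rx", "ry", "rz": the turn, a rotation vector about the world's x, y, z as a fraction of full scale; "hand": the closure, from -1 (fully open) to 1 (shut). In form: [{"dx": .., "dy": .., "dz": .., "rx": .., "ry": .., "rz": .., "hand": ..}, ...]. A call has 1 to 8 rows; each row is the pose to reach, as a shift and turn from the pose commanded when the call began; what a row does not reach only later rows make up. Full scale, the value 1, is 150 mm for a shift and 45 degrees for a turn. A row lasts 1/8 s, in which the tool goes at most 62.5 mm and 10.7 degrees, less where a joint would pass 70% of its speed; a pose out of reach is approached as far as the arm can. A call with a number of a shift or a turn outside -1 to 1 is refused whole. A call with a gripper value outside its range is refused whole. The fingers move at their own pace and stop on an object; FORCE is the grip in N (left out, the last holds). Time passes only in rows, so rows that repeat a pose let the fingers close. It gives the time, the measured TCP pose, the force and the opening at its end, in the units of the state.
- robot.observe(): the state, without advancing time (a new reading comes with each control period).
- robot.read_camera(name): name is "side" or "top" or "wrist"; returns (picture, depth): 420x560x3 uint8, red, green, blue; 420x560 float32, mm along the optical axis (not along the pixel's ray), 0 where there is no reading.
- robot.camera_model(name): a dict with "fx", "fy", "cx", "cy" (pixels), "distortion" ([k1, k2, p1, p2, k3] as OpenCV has them; the pictures are not rectified), "eye" and "rotation" of the camera in the world. Camera axes: x right, y down, z forward; pixel columns grow to the right and rows downward; lengths in mm; the calibration is good to about 2 mm. A picture is of the moment at which its call begins: read the wrist's pose just before it. camera_model takes no time and is no camera call; for the wrist camera it gives the pose at the moment of the call.
- robot.job_done(): hands the job in, once; it reports no verdict.
The state is a dict: "time_s": time; "qpos": joint angles; "qvel": joint speeds; "joint_efforts": joint torques, N m; "tool_pos": TCP position; "orientation": TCP orientation; "force": force on the tool from outside, world axes, zero at the start; "moment": the same for the moment, N m; "finger_gap": opening from 0.0 (shut) to 1.0 (fully open).
Only numpy, scipy, OpenCV 4.12 (cv2) and the standard library are available. Lean on these libraries where they do the work, as an engineer would, in place of code of your own. Each camera call takes 0.05 s, during which the arm holds its last target. There are 200 camera calls.

## Working session

There is one attempt and no reset: what is moved stays moved. The work goes in short steps, Python scripts to look and compute and a shell command to move; the robot and the scene stay as the last step left them, time stands still between calls to the robot, and variables do not carry over. Pictures are saved under pics/ and viewed, about 8 in all and at most 12, crops included, and the job is handed in when it is done.

```bash
ls; mkdir -p pics
cat > h.py <<'E'
import numpy as np, cv2
from workcell import robot
def grab(n,name):
    m=robot.camera_model(n); im,d=robot.read_camera(n)
    cv2.imwrite(f'pics/{name}.png',cv2.cvtColor(im,cv2.COLOR_RGB2BGR)); np.savez(f'pics/{name}.npz',im=im,d=d,**{k:np.array(v) for k,v in m.items()})
    return m,im,d
def load(name):
    z=np.load(f'pics/{name}.npz'); return {k:z[k] for k in z.files}
def toplane(m,uv,h):
    K=np.array([[m['fx'],0,m['cx']],[0,m['fy'],m['cy']],[0,0,1]],float)
    p=cv2.undistortPoints(np.array(uv,float).reshape(-1,1,2),K,np.array(m['distortion'],float)).reshape(-1,2)
    r=np.c_[p,np.ones(len(p))]@np.array(m['rotation']).T; e=np.array(m['eye'])
    return e+r*((h-e[2])/r[:,2])[:,None]
def proj(m,P):
    R=np.array(m['rotation']);K=np.array([[m['fx'],0,m['cx']],[0,m['fy'],m['cy']],[0,0,1]],float)
    return cv2.projectPoints(np.array(P,float).reshape(-1,3),cv2.Rodrigues(R.T)[0],-R.T@np.array(m['eye'],float),K,np.array(m['distortion'],float))[0].reshape(-1,2)
E
python3 - <<'E'
from h import *
m,im,d=grab('top','top0'); print(m)
a=cv2.imread('pics/top0.png')
m,im,d=grab('side','side0'); print(m['eye'])
m,im,d=grab('wrist','wrist0'); print(m)
print(robot.observe())
E
```

```text
pics
{'fx': 533.3233452501494, 'fy': 533.3233452501494, 'cx': 290.7424796401235, 'cy': 212.78387781867278, 'distortion': array([-0.08076998,  0.        ,  0.        ,  0.        ,  0.        ]), 'eye': array([ 269.23049093,    3.82078356, 1474.09057163]), 'rotation': array([-1.68386827e+02, -4.97391155e-03, -9.28658240e+01])}
[   89.90630227 -1112.50373663   745.39159925]
{'fx': 374.9310497797792, 'fy': 374.9310497797792, 'cx': 282.93975483925186, 'cy': 211.5263981067452, 'distortion': array([-0.0151977,  0.       ,  0.       ,  0.       ,  0.       ]), 'eye': array([ 46.98369948, 501.9548296 , 373.2465922 ]), 'rotation': array([ 1.63820832e+02, -1.77203281e-02,  7.65850993e+01])}
{'time_s': 0.15, 'qpos': array([ 7.66046628e+01,  1.22198234e+01, -1.99871610e+00,  7.58311644e+01,
        9.90401051e-04,  8.99992684e+01]), 'qvel': array([ 0.07120949, -0.01867193,  0.13637843, -0.03111112,  0.04140745,
        0.02613023]), 'joint_efforts': array([-5.44826107e-04, -6.86407113e+01,  4.87246513e+01,  1.31476787e-02,
        3.86926092e-05,  4.30475922e-06]), 'tool_pos': array([115.76956505, 486.14880173, 230.92555386]), 'orientation': array([-1.79950296e+02, -9.91035327e-04,  1.66605394e+02]), 'force': array([ 0.04688798, -0.35450381,  0.82993855]), 'moment': array([-0.00651679, -0.01073623,  0.03067941]), 'finger_gap': 1.0004068480873334}
```

View pics/top0.png

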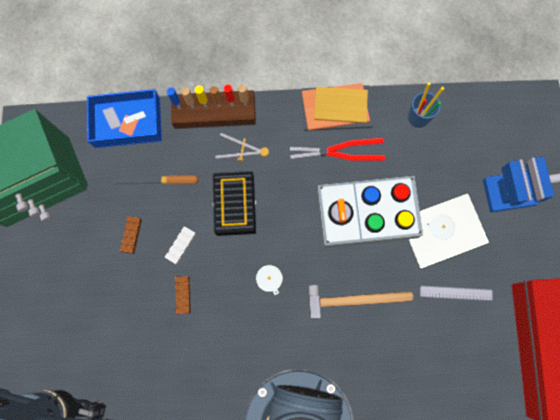

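The top view shows the steel swage at (180,245) and brown look-alikes at (130,235) and (182,295). The chuck is at (235,203). On the console the key is at (341,211), blue at (371,195), red at (401,192), green at (375,222) and yellow at (405,219).

```bash
python3 - <<'E'
s=open('h.py').read()
s=s.replace("m=robot.camera_model(n); im","m=robot.camera_model(n); m['rotation']=Rotation.from_euler('xyz',m['rotation'],degrees=True).as_matrix(); im").replace("import numpy as np, cv2","import numpy as np, cv2\nfrom scipy.spatial.transform import Rotation")
s+='''
def blobs(m,im,box,lo,hi,h,amin=40,name=''):
    hsv=cv2.cvtColor(im,cv2.COLOR_RGB2HSV); k=cv2.inRange(hsv,np.array(lo),np.array(hi)); q=np.zeros_like(k)
    x0,y0,x1,y1=box; q[y0:y1,x0:x1]=k[y0:y1,x0:x1]
    cs,_=cv2.findContours(q,cv2.RETR_EXTERNAL,cv2.CHAIN_APPROX_NONE)
    for c in cs:
        if cv2.contourArea(c)<amin: continue
        P=toplane(m,c.reshape(-1,2),h)[:,:2].astype(np.float32)
        (cx,cy),(w,l),a=cv2.minAreaRect(P)
        if w<l: a-=90; w,l=l,w
        print(name,'px',c.reshape(-1,2).mean(0).round(1),'centre',round(cx,1),round(cy,1),'size',round(w,1),round(l,1),'long-axis deg',round((a+90)%180-90,1))
'''
open('h.py','w').write(s)
E
python3 - <<'E'
from h import *
m,im,d=grab('top','top1')
hsv=cv2.cvtColor(im,cv2.COLOR_RGB2HSV)
for p in [(180,245),(175,252),(245,203),(341,211),(371,195),(401,192),(375,222),(405,219),(350,190),(332,203)]: print(p,hsv[p[1],p[0]],d[p[1],p[0]])
blobs(m,im,(155,220,205,275),(0,0,150),(180,60,255),24,name='swage')
blobs(m,im,(205,165,262,240),(15,100,120),(35,255,255),50,name='outline')
blobs(m,im,(205,165,262,240),(0,0,0),(180,255,45),50,name='chuck')
blobs(m,im,(325,190,357,235),(8,150,120),(20,255,255),104,10,name='key')
for n,lo,hi in (('blue',(105,150,80),(125,255,255)),('red',(0,180,100),(6,255,255)),('green',(50,120,80),(85,255,255)),('yellow',(22,150,120),(35,255,255))):
    blobs(m,im,(355,175,425,240),lo,hi,74,name=n)
blobs(m,im,(310,170,430,250),(0,0,150),(180,60,255),55,name='console')
cv2.imwrite('pics/crop1.png',cv2.resize(cv2.cvtColor(im[140:300,100:440],cv2.COLOR_RGB2BGR),None,fx=2.3,fy=2.3,interpolation=cv2.INTER_CUBIC))
E
```

```text
(180, 245) [ 60   1 243] 1465.7119
(175, 252) [150   1 241] 1461.512
(245, 203) [ 23 255 195] 1462.5199
(341, 211) [ 19 243 254] 1396.4719
(371, 195) [108 213 241] 1436.3782
(401, 192) [  2 249 252] 1442.7509
(375, 222) [ 69 192 215] 1422.4521
(405, 219) [ 29 255 253] 1423.6638
(350, 190) [ 94   7 247] 1464.7858
(332, 203) [ 93  22 116] 1441.1224
swage px [179.6 244.8] centre 493.1 298.9 size 101.6 40.0 long-axis deg -33.3
outline px [233.2 201.7] centre 601.7 144.9 size 133.4 70.2 long-axis deg 0.2
chuck px [242.4 202.2] centre 596.7 141.8 size 173.7 109.4 long-axis deg -0.2
key px [341.5 210.5] centre 550.4 -144.4 size 61.5 18.3 long-axis deg 4.1
blue px [371.1 194.5] centre 596.3 -230.0 size 41.6 40.2 long-axis deg -48.2
red px [401.2 191.4] centre 601.9 -312.4 size 39.5 38.2 long-axis deg -5.2
green px [375.  221.5] centre 521.6 -234.8 size 40.9 39.6 long-axis deg -48.5
yellow px [405.2 218.7] centre 525.5 -317.6 size 41.4 40.5 long-axis deg -5.2
console px [379.2 214.8] centre 551.7 -237.2 size 303.9 203.5 long-axis deg 87.0
```

View pics/wrist0.png

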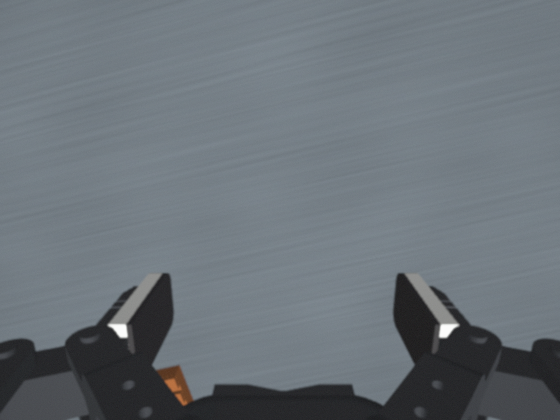

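The wrist view shows only bench, with the fingers at (150,300) and (420,300) and a bit of brown at (178,385). The measured sizes agree with the given ones: button spacing about 75 by 83 mm, outline 133x70 mm, key 61x18 mm. I'm moving above the swage.

```bash
python3 -m crank '[{"dx":1,"dy":-0.5,"rz":-0.44},{"dx":1,"dy":-0.5,"rz":-0.44},{"dx":1,"dy":-0.5,"rz":-0.44},{"dx":1,"dy":-0.5,"rz":-0.44}]'
python3 -m crank '[{"dx":1,"dy":-0.5},{"dx":1,"dy":-0.5},{"dx":1,"dy":-0.5}]'
python3 -m crank '[{"dx":0.5,"dy":-0.24,"dz":-0.33},{"dx":0.5,"dy":-0.24,"dz":-0.33},{"dx":0.5,"dy":-0.24,"dz":-0.33},{"dx":0.5,"dy":-0.24,"dz":-0.33}]'
python3 - <<'E'
from h import *
m,im,d=grab('wrist','wrist1')
s=robot.observe(); print(s['qpos'].round(1),s['tool_pos'],s['orientation'],s['time_s'])
blobs(m,im,(60,0,500,400),(0,0,150),(180,60,255),24,300,name='swage')
print(proj(m,[[493,299,24]]))
E
```

```text
[76.6 12.2 -2.  75.8  0.  90. ] [115.78873361 486.22074512 231.07341654] [-1.79966999e+02 -2.27542316e-03  1.66604026e+02] 0.25
[[208.43932916 499.79992558]]invalid input at $[0]: expected keys dx, dy, dz, rx, ry, rz, hand
invalid input at $[0]: expected keys dx, dy, dz, rx, ry, rz, hand
invalid input at $[0]: expected keys dx, dy, dz, rx, ry, rz, hand
```

View pics/wrist1.png

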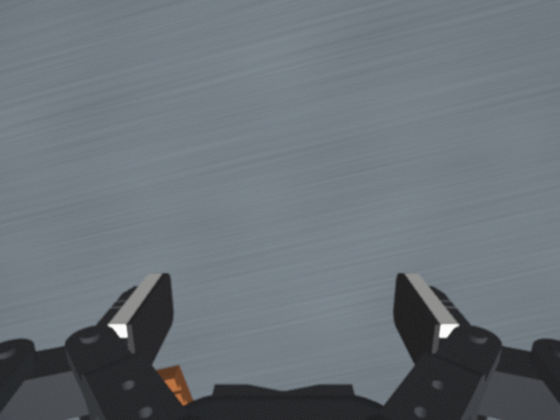

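The rows were refused because every key has to be given. The arm hasn't moved and the picture is unchanged.

```bash
python3 -m crank '[{"dx":1,"dy":-0.5,"dz":0,"rx":0,"ry":0,"rz":-0.44,"hand":-1},{"dx":1,"dy":-0.5,"dz":0,"rx":0,"ry":0,"rz":-0.44,"hand":-1},{"dx":1,"dy":-0.5,"dz":0,"rx":0,"ry":0,"rz":-0.44,"hand":-1},{"dx":1,"dy":-0.5,"dz":0,"rx":0,"ry":0,"rz":-0.44,"hand":-1}]' &&
python3 -m crank '[{"dx":1,"dy":-0.5,"dz":0,"rx":0,"ry":0,"rz":0,"hand":-1},{"dx":1,"dy":-0.5,"dz":0,"rx":0,"ry":0,"rz":0,"hand":-1},{"dx":1,"dy":-0.5,"dz":0,"rx":0,"ry":0,"rz":0,"hand":-1}]' &&
python3 -m crank '[{"dx":0.5,"dy":-0.24,"dz":-0.33,"rx":0,"ry":0,"rz":0,"hand":-1},{"dx":0.5,"dy":-0.24,"dz":-0.33,"rx":0,"ry":0,"rz":0,"hand":-1},{"dx":0.5,"dy":-0.24,"dz":-0.33,"rx":0,"ry":0,"rz":0,"hand":-1},{"dx":0.5,"dy":-0.24,"dz":-0.33,"rx":0,"ry":0,"rz":0,"hand":-1}]'
python3 - <<'E'
from h import *
m,im,d=grab('wrist','wrist2')
s=robot.observe(); print(s['qpos'].round(1),s['tool_pos'],s['orientation'],s['time_s'])
blobs(m,im,(60,0,500,400),(0,0,150),(180,60,255),24,300,name='swage')
print(proj(m,[[493,299,24]]))
E
```

```text
time_s: 0.75
tool_pos: [267.9, 410.1, 231.2]
orientation: [-180.0, 0.0, 146.6]
force: [-0.5, -1.1, -0.1]
finger_gap: 0.998
time_s: 1.12
tool_pos: [417.1, 335.7, 231.2]
orientation: [-180.0, -0.0, 146.8]
force: [-1.2, 0.6, -0.1]
finger_gap: 1.0
time_s: 1.62
tool_pos: [490.2, 301.2, 182.1]
orientation: [180.0, -0.0, 146.8]
force: [0.4, -0.5, -0.5]
finger_gap: 1.002
[31.6 21.8  4.  72.2  0.  64.7] [490.17077485 301.35786132 182.4362874 ] [1.79959807e+02 4.72182998e-03 1.46872381e+02] 1.675
swage px [433.6 305.4] centre 650.8 359.7 size 76.4 20.2 long-axis deg -3.9
swage px [132.4 305.6] centre 500.7 130.6 size 76.2 20.2 long-axis deg -62.4
swage px [285.3 191.4] centre 493.0 301.5 size 101.5 38.1 long-axis deg -33.3
[[282.85320735 196.31066574]]
```

View pics/wrist2.png

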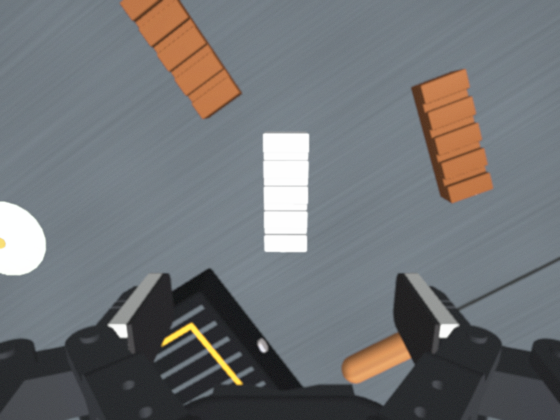

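The swage is at (286,190) and the jaws line up with it. The two views agree on (493, 300), yaw -33.3. I'm descending and gripping.

```bash
python3 -m crank '[{"dx":0.02,"dy":0,"dz":-0.4,"rx":0,"ry":0,"rz":0,"hand":-1},{"dx":0.02,"dy":0,"dz":-0.7,"rx":0,"ry":0,"rz":0,"hand":-1},{"dx":0.02,"dy":0,"dz":-1,"rx":0,"ry":0,"rz":0,"hand":-1},{"dx":0.02,"dy":0,"dz":-1,"rx":0,"ry":0,"rz":0,"hand":-1}]' 60 &&
python3 -m crank '[{"dx":0,"dy":0,"dz":-0.1,"rx":0,"ry":0,"rz":0,"hand":-1},{"dx":0,"dy":0,"dz":-0.19,"rx":0,"ry":0,"rz":0,"hand":-1},{"dx":0,"dy":0,"dz":-0.19,"rx":0,"ry":0,"rz":0,"hand":1},{"dx":0,"dy":0,"dz":-0.19,"rx":0,"ry":0,"rz":0,"hand":1},{"dx":0,"dy":0,"dz":-0.19,"rx":0,"ry":0,"rz":0,"hand":1},{"dx":0,"dy":0,"dz":-0.19,"rx":0,"ry":0,"rz":0,"hand":1},{"dx":0,"dy":0,"dz":-0.19,"rx":0,"ry":0,"rz":0,"hand":1},{"dx":0,"dy":0,"dz":-0.19,"rx":0,"ry":0,"rz":0,"hand":1}]' 60
```

```text
time_s: 2.17
tool_pos: [491.4, 300.1, 30.1]
orientation: [-179.8, -0.1, 146.9]
force: [-0.2, -0.3, 0.9]
finger_gap: 0.999
time_s: 3.18
tool_pos: [494.4, 300.7, 4.2]
orientation: [179.9, 0.0, 146.8]
force: [-1.4, -0.9, 5.9]
finger_gap: 0.404
```

```bash
python3 -m crank '[{"dx":0,"dy":0,"dz":0.15,"rx":0,"ry":0,"rz":0,"hand":1},{"dx":0,"dy":0,"dz":0.4,"rx":0,"ry":0,"rz":0,"hand":1},{"dx":0,"dy":0,"dz":0.7,"rx":0,"ry":0,"rz":0,"hand":1},{"dx":0,"dy":0,"dz":0.7,"rx":0,"ry":0,"rz":0,"hand":1},{"dx":0,"dy":0,"dz":0.7,"rx":0,"ry":0,"rz":0,"hand":1}]' &&
python3 -m crank '[{"dx":0.15,"dy":-0.2,"dz":0,"rx":0,"ry":0,"rz":0.15,"hand":1},{"dx":0.3,"dy":-0.4,"dz":0,"rx":0,"ry":0,"rz":0.3,"hand":1},{"dx":0.45,"dy":-0.6,"dz":0,"rx":0,"ry":0,"rz":0.45,"hand":1},{"dx":0.6,"dy":-0.8,"dz":0,"rx":0,"ry":0,"rz":0.6,"hand":1},{"dx":0.72,"dy":-1,"dz":0,"rx":0,"ry":0,"rz":0.74,"hand":1},{"dx":0.72,"dy":-1,"dz":0,"rx":0,"ry":0,"rz":0.74,"hand":1},{"dx":0.72,"dy":-1,"dz":0,"rx":0,"ry":0,"rz":0.74,"hand":1}]'
python3 - <<'E'
from h import *
m,im,d=grab('wrist','wrist3')
s=robot.observe(); print(s['tool_pos'],s['orientation'],s['time_s'],s['force'])
blobs(m,im,(100,0,480,400),(15,100,120),(35,255,255),50,100,name='outline')
mt,imt,d=grab('top','top3')
blobs(mt,imt,(205,165,262,240),(15,100,120),(35,255,255),50,name='outline-top')
blobs(m,im,(180,200,400,400),(0,0,150),(180,60,255),24+s['tool_pos'][2]-4,300,name='swage in hand')
E
```

```text
time_s: 3.8
tool_pos: [493.4, 300.1, 107.5]
orientation: [-179.9, -0.0, 146.8]
force: [0.3, 0.3, -5.9]
finger_gap: 0.406
time_s: 4.68
tool_pos: [600.9, 150.4, 106.9]
orientation: [-180.0, -0.1, -180.0]
force: [-1.1, 1.7, -5.3]
finger_gap: 0.402
[600.93373811 150.81223501 107.27253792] [-1.79987695e+02 -1.03632687e-01 -1.79922767e+02] 4.725 [ 0.08557718  0.94645602 -6.2117784 ]
outline px [257.8 157.6] centre 578.0 146.2 size 83.9 67.2 long-axis deg 0.1
swage in hand px [283.2 382.2] centre 636.1 149.9 size 35.3 5.7 long-axis deg 90.0
swage in hand px [283.2 350.3] centre 621.1 149.9 size 35.7 16.9 long-axis deg 89.9
swage in hand px [283.2 301.9] centre 600.4 149.9 size 34.7 17.6 long-axis deg 90.0
swage in hand px [283.4 248.8] centre 579.7 150.0 size 35.7 18.4 long-axis deg 90.0
swage in hand px [283.5 209.8] centre 565.3 150.1 size 35.4 7.4 long-axis deg -90.0
```

View pics/wrist3.png

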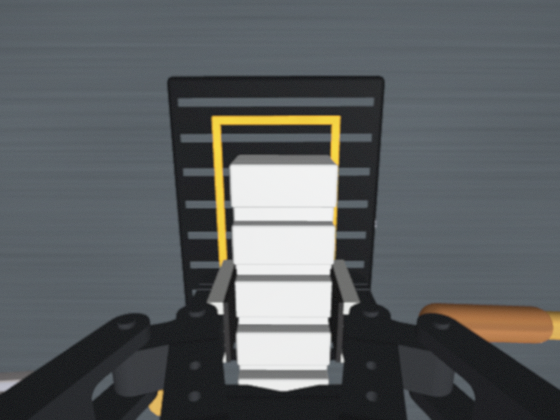

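The block hangs level over the chuck, spanning (235,155) to (335,385), and the yellow outline is at (215-340,120). It needs to go about 4 mm further in -y, then down 53 mm and be released.

```bash
python3 -m crank '[{"dx":0.01,"dy":-0.03,"dz":-0.15,"rx":0,"ry":0,"rz":0,"hand":1},{"dx":0.01,"dy":-0.03,"dz":-0.27,"rx":0,"ry":0,"rz":0,"hand":1},{"dx":0.01,"dy":-0.03,"dz":-0.32,"rx":0,"ry":0,"rz":0,"hand":1},{"dx":0.01,"dy":-0.03,"dz":-0.34,"rx":0,"ry":0,"rz":0,"hand":1},{"dx":0.01,"dy":-0.03,"dz":-0.345,"rx":0,"ry":0,"rz":0,"hand":1},{"dx":0.01,"dy":-0.03,"dz":-0.35,"rx":0,"ry":0,"rz":0,"hand":1},{"dx":0.01,"dy":-0.03,"dz":-0.35,"rx":0,"ry":0,"rz":0,"hand":1}]'
```

```text
time_s: 5.65
tool_pos: [603.5, 145.9, 56.1]
orientation: [180.0, 0.0, -179.9]
force: [-0.0, -0.1, -5.2]
finger_gap: 0.407
```

```bash
python3 -m crank '[{"dx":0,"dy":0,"dz":-0.006,"rx":0,"ry":0,"rz":0,"hand":1},{"dx":0,"dy":0,"dz":-0.012,"rx":0,"ry":0,"rz":0,"hand":1},{"dx":0,"dy":0,"dz":-0.012,"rx":0,"ry":0,"rz":0,"hand":1}]'
```

```text
time_s: 6.02
tool_pos: [603.4, 145.9, 54.2]
orientation: [180.0, 0.0, -179.9]
force: [-0.3, 0.9, -1.1]
finger_gap: 0.408
```

```bash
python3 -m crank '[{"dx":0,"dy":0,"dz":-0.003,"rx":0,"ry":0,"rz":0,"hand":1},{"dx":0,"dy":0,"dz":-0.003,"rx":0,"ry":0,"rz":0,"hand":-0.2},{"dx":0,"dy":0,"dz":-0.003,"rx":0,"ry":0,"rz":0,"hand":-1},{"dx":0,"dy":0,"dz":-0.003,"rx":0,"ry":0,"rz":0,"hand":-1},{"dx":0,"dy":0,"dz":-0.003,"rx":0,"ry":0,"rz":0,"hand":-1},{"dx":0,"dy":0,"dz":-0.003,"rx":0,"ry":0,"rz":0,"hand":-1}]' &&
python3 -m crank '[{"dx":0,"dy":0,"dz":0.2,"rx":0,"ry":0,"rz":0,"hand":-1},{"dx":0,"dy":0,"dz":0.5,"rx":0,"ry":0,"rz":0,"hand":-1},{"dx":0,"dy":0,"dz":0.8,"rx":0,"ry":0,"rz":0,"hand":-1},{"dx":0,"dy":0,"dz":0.8,"rx":0,"ry":0,"rz":0,"hand":-1}]'
python3 - <<'E'
from h import *
m,im,d=grab('wrist','wrist4')
s=robot.observe(); print(s['tool_pos'],s['orientation'],s['time_s'],s['force'],s['qpos'])
blobs(m,im,(180,60,400,400),(0,0,150),(180,60,255),74,300,name='swage')
k=cv2.inRange(cv2.cvtColor(im,cv2.COLOR_RGB2HSV),(15,100,120),(35,255,255)); k[:, :150]=0; k[:,420:]=0
P=toplane(m,np.argwhere(k)[:,::-1],50); print('outline extent',P.min(0),P.max(0))
E
```

```text
time_s: 6.78
tool_pos: [603.4, 145.9, 53.5]
orientation: [-180.0, 0.0, -179.9]
force: [0.7, 0.1, 0.3]
finger_gap: 1.001
time_s: 7.28
tool_pos: [605.1, 146.3, 177.2]
orientation: [179.9, 0.3, -179.9]
force: [0.2, 0.4, -0.3]
finger_gap: 1.001
[604.20141712 146.10088511 174.90631898] [ 1.79962831e+02  1.59515237e-01 -1.79895049e+02] 7.325 [ 0.13323037  0.84620011 -0.84346907] [ 1.35941960e+01  2.74749857e+01  1.14919053e+01  7.38531346e+01
 -1.06497661e-03  1.34891921e+01]
swage px [267.5 348.1] centre 724.6 137.2 size 103.7 53.7 long-axis deg -88.9
swage px [282.2 200.1] centre 601.7 145.6 size 99.8 37.4 long-axis deg 0.1
outline extent [535.86947787  57.52451589  50.        ] [761.63138806 180.65264499  50.        ]
```

View pics/wrist4.png

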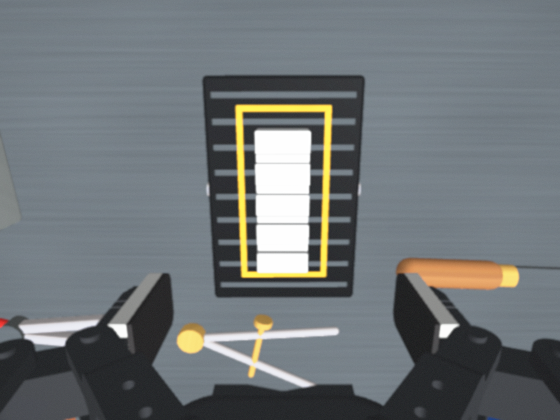

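The block at (282,200) lies inside the outline, measured at (601.7, 145.6), 0.1°, against an outline centre of about (602, 145). Placing is good, so I'm moving to the key.

```bash
python3 -m crank '[{"dx":0,"dy":-0.3,"dz":0.1,"rx":0,"ry":0,"rz":0.09,"hand":-1},{"dx":-0.1,"dy":-0.7,"dz":0.1,"rx":0,"ry":0,"rz":0.09,"hand":-1},{"dx":-0.18,"dy":-1,"dz":0.1,"rx":0,"ry":0,"rz":0.09,"hand":-1},{"dx":-0.18,"dy":-1,"dz":0.1,"rx":0,"ry":0,"rz":0.09,"hand":-1}]' &&
python3 -m crank '[{"dx":-0.1,"dy":-0.4,"dz":0,"rx":0,"ry":0,"rz":0,"hand":-1},{"dx":-0.18,"dy":-0.8,"dz":0,"rx":0,"ry":0,"rz":0,"hand":-1},{"dx":-0.18,"dy":-0.94,"dz":0,"rx":0,"ry":0,"rz":0,"hand":-1},{"dx":-0.18,"dy":-0.94,"dz":0,"rx":0,"ry":0,"rz":0,"hand":-1},{"dx":-0.18,"dy":-0.94,"dz":0,"rx":0,"ry":0,"rz":0,"hand":-1}]'
python3 - <<'E'
from h import *
m,im,d=grab('wrist','wrist5')
s=robot.observe(); print(s['tool_pos'],s['orientation'],s['time_s'],s['qpos'])
hsv=cv2.cvtColor(im,cv2.COLOR_RGB2HSV)
blobs(m,im,(150,60,420,330),(8,150,120),(21,255,255),104,100,name='key')
for n,lo,hi in (('blue',(105,150,80),(125,255,255)),('red',(0,180,100),(6,255,255)),('green',(50,120,80),(85,255,255)),('yellow',(22,150,120),(35,255,255))):
    blobs(m,im,(0,0,420,400),lo,hi,74,200,name=n)
E
```

```text
time_s: 7.82
tool_pos: [575.1, -6.8, 187.5]
orientation: [-180.0, -0.1, -176.1]
force: [-0.9, 0.4, 0.3]
finger_gap: 0.998
time_s: 8.45
tool_pos: [549.6, -143.8, 188.0]
orientation: [180.0, -0.0, -175.8]
force: [-0.2, 0.8, -0.6]
finger_gap: 1.0
[ 549.59152745 -143.69043984  188.17041589] [ 1.79971248e+02 -2.85451263e-02 -1.75759799e+02] 8.5 [-1.46619562e+01  2.09093159e+01  3.54364546e+00  7.26706498e+01
  1.79546427e-02 -1.89021553e+01]
key px [282.6 219.2] centre 550.6 -144.5 size 62.4 15.5 long-axis deg 3.7
blue px [163.8 258. ] centre 594.6 -229.3 size 41.1 40.1 long-axis deg 78.0
red px [221.3 368.9] centre 691.4 -180.2 size 110.2 53.2 long-axis deg 89.7
red px [ 54.2 255.6] centre 599.7 -310.4 size 44.2 40.2 long-axis deg -47.4
green px [155.4 156.5] centre 521.2 -233.6 size 42.1 39.7 long-axis deg -85.9
yellow px [ 37.8 154.1] centre 525.0 -314.4 size 44.3 39.8 long-axis deg -75.5
```

View pics/wrist5.png

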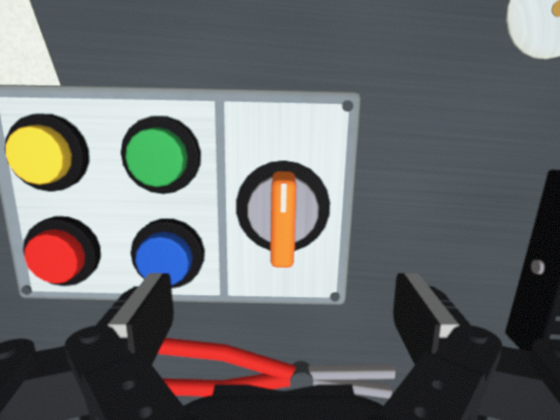

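The key is at (283,219), measured (550.5, -144.4) and 3.7-4.1°, matching the top view. The jaws are centred on it. I'm descending with the hand part open and gripping.

```bash
python3 -m crank '[{"dx":0.006,"dy":-0.004,"dz":-0.3,"rx":0,"ry":0,"rz":0,"hand":-0.4},{"dx":0.006,"dy":-0.004,"dz":-0.55,"rx":0,"ry":0,"rz":0,"hand":-0.4},{"dx":0.006,"dy":-0.004,"dz":-0.7,"rx":0,"ry":0,"rz":0,"hand":-0.4},{"dx":0.006,"dy":-0.004,"dz":-0.76,"rx":0,"ry":0,"rz":0,"hand":-0.4},{"dx":0.006,"dy":-0.004,"dz":-0.76,"rx":0,"ry":0,"rz":0,"hand":-0.4}]' 40 &&
python3 -m crank '[{"dx":0,"dy":0,"dz":0,"rx":0,"ry":0,"rz":0,"hand":1},{"dx":0,"dy":0,"dz":0,"rx":0,"ry":0,"rz":0,"hand":1},{"dx":0,"dy":0,"dz":0,"rx":0,"ry":0,"rz":0,"hand":1},{"dx":0,"dy":0,"dz":0,"rx":0,"ry":0,"rz":0,"hand":1},{"dx":0,"dy":0,"dz":0,"rx":0,"ry":0,"rz":0,"hand":1}]' 40
```

```text
time_s: 9.12
tool_pos: [550.4, -145.0, 74.6]
orientation: [180.0, -0.0, -175.8]
force: [-0.0, 0.4, 0.5]
finger_gap: 0.704
time_s: 9.75
tool_pos: [550.7, -144.2, 75.6]
orientation: [179.8, 0.1, -175.8]
force: [-2.2, 13.8, 11.9]
finger_gap: 0.184
```

```bash
python3 -m crank '[{"dx":0,"dy":0.006,"dz":0.006,"rx":0,"ry":0,"rz":-0.15,"hand":1},{"dx":0,"dy":0.006,"dz":0.006,"rx":0,"ry":0,"rz":-0.35,"hand":1},{"dx":0,"dy":0.006,"dz":0.006,"rx":0,"ry":0,"rz":-0.55,"hand":1},{"dx":0,"dy":0.006,"dz":0.006,"rx":0,"ry":0,"rz":-0.75,"hand":1},{"dx":0,"dy":0.006,"dz":0.006,"rx":0,"ry":0,"rz":-0.9,"hand":1},{"dx":0,"dy":0.006,"dz":0.006,"rx":0,"ry":0,"rz":-1,"hand":1},{"dx":0,"dy":0.006,"dz":0.006,"rx":0,"ry":0,"rz":-1,"hand":1}]' && python3 -c "
from workcell import robot
print(robot.observe()['moment'])"
```

```text
time_s: 10.62
tool_pos: [551.3, -141.5, 75.7]
orientation: [179.7, -0.1, 139.2]
force: [6.7, 24.6, -3.0]
finger_gap: 0.183
[ 5.05769268 -1.45560801  0.25043824]
```

```bash
python3 -m crank '[{"dx":0.008,"dy":0.015,"dz":0,"rx":0,"ry":0,"rz":-0.1,"hand":1},{"dx":0.01,"dy":0.02,"dz":0,"rx":0,"ry":0,"rz":-0.2,"hand":1},{"dx":0.01,"dy":0.02,"dz":0,"rx":0,"ry":0,"rz":-0.3,"hand":1},{"dx":0.01,"dy":0.02,"dz":0,"rx":0,"ry":0,"rz":-0.37,"hand":1},{"dx":0.01,"dy":0.02,"dz":0,"rx":0,"ry":0,"rz":-0.37,"hand":1}]'
python3 - <<'E'
from h import *
s=robot.observe(); print(s['moment'],s['force'],s['time_s'])
m,im,d=grab('top','top6')
blobs(m,im,(325,190,357,235),(8,150,120),(20,255,255),104,10,name='key')
cv2.imwrite('pics/c6.png',cv2.resize(cv2.cvtColor(im[160:260,300:440],cv2.COLOR_RGB2BGR),None,fx=4,fy=4))
E
```

```text
time_s: 11.25
tool_pos: [552.3, -140.6, 75.7]
orientation: [179.9, -0.1, 122.5]
force: [4.6, 9.9, -3.0]
finger_gap: 0.181
[ 1.84520343 -0.71776544  0.3662915 ] [ 4.59826811  9.90474398 -2.98265848] 11.25
```

```bash
python3 -m crank '[{"dx":0,"dy":0.005,"dz":0,"rx":0,"ry":0,"rz":-0.04,"hand":1},{"dx":0,"dy":0.005,"dz":0,"rx":0,"ry":0,"rz":-0.04,"hand":1}]' && python3 -c "
from workcell import robot
s=robot.observe();print(s['moment'],s['force'],s['orientation'])"
```

```text
time_s: 11.55
tool_pos: [552.2, -140.4, 75.8]
orientation: [179.9, -0.0, 120.8]
force: [2.7, 5.3, -3.3]
finger_gap: 0.182
[ 1.02897021 -0.60924367  1.0760208 ] [ 2.74027871  5.34390292 -3.27107631] [ 1.79918468e+02 -2.31437255e-02  1.20773951e+02]
```

The moment rose from 0.37 to 1.08 Nm over the last 2°, so the key is at its stop. I'm turning it back and releasing.

```bash
python3 -m crank '[{"dx":0,"dy":-0.005,"dz":0,"rx":0,"ry":0,"rz":0.2,"hand":1},{"dx":-0.005,"dy":-0.012,"dz":0,"rx":0,"ry":0,"rz":0.4,"hand":1},{"dx":-0.01,"dy":-0.02,"dz":0,"rx":0,"ry":0,"rz":0.6,"hand":1},{"dx":-0.01,"dy":-0.02,"dz":0,"rx":0,"ry":0,"rz":0.8,"hand":1},{"dx":-0.01,"dy":-0.02,"dz":0,"rx":0,"ry":0,"rz":1,"hand":1},{"dx":-0.01,"dy":-0.02,"dz":0,"rx":0,"ry":0,"rz":1,"hand":1}]' &&
python3 -m crank '[{"dx":0,"dy":0,"dz":0,"rx":0,"ry":0,"rz":0.2,"hand":1},{"dx":0,"dy":0,"dz":0,"rx":0,"ry":0,"rz":0.39,"hand":1},{"dx":0,"dy":0,"dz":0,"rx":0,"ry":0,"rz":0.39,"hand":1},{"dx":0,"dy":0,"dz":0,"rx":0,"ry":0,"rz":0.39,"hand":-0.3},{"dx":0,"dy":0,"dz":0,"rx":0,"ry":0,"rz":0.39,"hand":-0.4},{"dx":0,"dy":0,"dz":0,"rx":0,"ry":0,"rz":0.39,"hand":-0.4}]' && python3 -m crank '[{"dx":0,"dy":0,"dz":0.3,"rx":0,"ry":0,"rz":0,"hand":-0.4},{"dx":0,"dy":0,"dz":0.6,"rx":0,"ry":0,"rz":0,"hand":-0.4},{"dx":0,"dy":0,"dz":0.7,"rx":0,"ry":0,"rz":0,"hand":-0.4},{"dx":0,"dy":0,"dz":0.7,"rx":0,"ry":0,"rz":0,"hand":-0.4}]'
python3 - <<'E'
from h import *
m,im,d=grab('wrist','wrist7')
s=robot.observe(); print(s['tool_pos'],s['orientation'],s['time_s'])
blobs(m,im,(150,60,420,330),(8,150,120),(21,255,255),104,100,name='key')
for n,lo,hi in (('blue',(105,150,80),(125,255,255)),('green',(50,120,80),(85,255,255)),('yellow',(22,150,120),(35,255,255))):
    blobs(m,im,(0,0,420,400),lo,hi,74,200,name=n)
E
```

```text
time_s: 12.3
tool_pos: [550.5, -142.9, 75.7]
orientation: [179.9, 0.0, 165.9]
force: [2.9, 9.5, -0.6]
finger_gap: 0.182
time_s: 13.05
tool_pos: [550.3, -144.1, 75.6]
orientation: [-180.0, 0.0, -176.8]
force: [-0.5, 0.1, 0.4]
finger_gap: 0.694
time_s: 13.55
tool_pos: [550.7, -144.2, 180.9]
orientation: [-180.0, 0.1, -176.8]
force: [-0.9, -0.3, -0.9]
finger_gap: 0.702
[ 550.09058369 -144.04542267  179.68519847] [ 1.79992888e+02 -2.82802785e-02 -1.76759496e+02] 13.6
key px [283.5 220.5] centre 550.6 -144.3 size 62.5 15.7 long-axis deg 3.2
blue px [161.1 261.1] centre 594.4 -230.8 size 43.5 35.4 long-axis deg -48.0
green px [152.1 158.5] centre 520.9 -233.7 size 42.3 39.8 long-axis deg -52.7
yellow px [ 31.8 157.6] centre 525.4 -314.2 size 44.6 39.6 long-axis deg -87.0
```

The key has sprung back to 3.2°, against 3.7-4.1° at rest before. Now the blue button, with the fingers shut.

```bash
python3 -m crank '[{"dx":0.15,"dy":-0.3,"dz":0,"rx":0,"ry":0,"rz":0,"hand":1},{"dx":0.3,"dy":-0.57,"dz":0,"rx":0,"ry":0,"rz":0,"hand":1},{"dx":0.3,"dy":-0.57,"dz":0,"rx":0,"ry":0,"rz":0,"hand":1},{"dx":0.3,"dy":-0.57,"dz":-0.3,"rx":0,"ry":0,"rz":0,"hand":1},{"dx":0.3,"dy":-0.57,"dz":-0.6,"rx":0,"ry":0,"rz":0,"hand":1},{"dx":0.3,"dy":-0.57,"dz":-0.6,"rx":0,"ry":0,"rz":0,"hand":1},{"dx":0.3,"dy":-0.57,"dz":-0.6,"rx":0,"ry":0,"rz":0,"hand":1}]'
```

```text
time_s: 14.48
tool_pos: [595.5, -229.3, 91.7]
orientation: [-180.0, 0.0, -176.7]
force: [0.7, 0.4, 0.9]
finger_gap: -0.003
```

```bash
python3 -m crank '[{"dx":0,"dy":0,"dz":-0.08,"rx":0,"ry":0,"rz":0,"hand":1},{"dx":0,"dy":0,"dz":-0.13,"rx":0,"ry":0,"rz":0,"hand":1},{"dx":0,"dy":0,"dz":-0.16,"rx":0,"ry":0,"rz":0,"hand":1},{"dx":0,"dy":0,"dz":-0.166,"rx":0,"ry":0,"rz":0,"hand":1},{"dx":0,"dy":0,"dz":-0.166,"rx":0,"ry":0,"rz":0,"hand":1}]'; python3 -c "
from workcell import robot
print(robot.observe()['force'])"
```

```text
time_s: 15.1
tool_pos: [596.3, -229.9, 70.0]
orientation: [-179.9, 0.3, -176.7]
force: [-17.8, 7.6, 56.5]
finger_gap: 0.001
[-17.84706272   7.562557    56.53375175]
```

That's 56 N at z=70, more than a button should give. I'll look before doing anything else.

Run:
```python
from h import *
m,im,d=grab('side','side8')
u,v=proj(m,[[596,-230,74]])[0].astype(int); print(u,v)
c=im[max(0,v-75):v+60,max(0,u-90):u+90]
cv2.imwrite('pics/c8.png',cv2.resize(cv2.cvtColor(c,cv2.COLOR_RGB2BGR),None,fx=4,fy=4,interpolation=cv2.INTER_CUBIC))
s=robot.observe(); print(s['tool_pos'],s['force'],s['moment'],s['orientation'])
```

```text
339 238
[ 596.31655169 -229.94828504   70.02719271] [-18.42179521   7.56135789  57.2037512 ] [ 1.55440697  3.85009513 -0.01226508] [-179.88852632    0.2549357  -176.74605562]
```

View pics/c8.png

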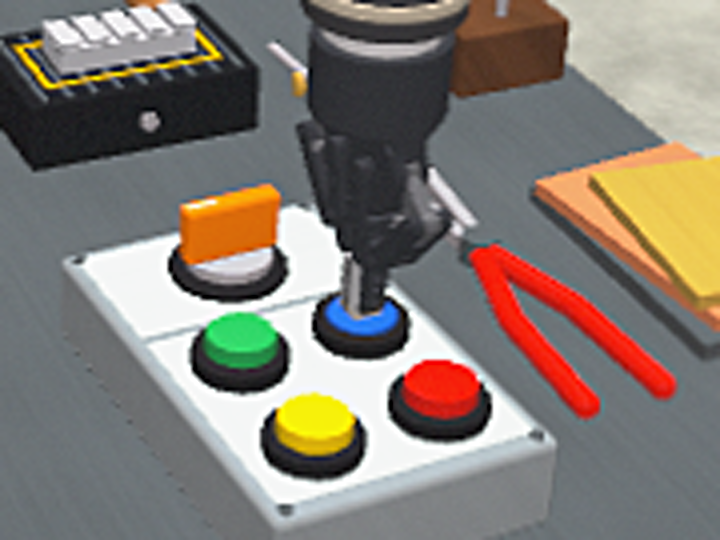

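The picture shows the blue cap at (360,315) pushed flush and the others standing up. So the shut fingertips reach about 3 mm past the TCP, and the button is on its stop. I'll press less deep from here. Lifting and moving over yellow.

```bash
python3 -m crank '[{"dx":0,"dy":0,"dz":0.08,"rx":0,"ry":0,"rz":0,"hand":1},{"dx":0,"dy":0,"dz":0.33,"rx":0,"ry":0,"rz":0,"hand":1},{"dx":0,"dy":0,"dz":0.33,"rx":0,"ry":0,"rz":0,"hand":1},{"dx":-0.25,"dy":-0.3,"dz":0.33,"rx":0,"ry":0,"rz":0,"hand":1},{"dx":-0.47,"dy":-0.57,"dz":0.33,"rx":0,"ry":0,"rz":0,"hand":1},{"dx":-0.47,"dy":-0.57,"dz":0.33,"rx":0,"ry":0,"rz":0,"hand":1},{"dx":-0.47,"dy":-0.57,"dz":0.16,"rx":0,"ry":0,"rz":0,"hand":1},{"dx":-0.47,"dy":-0.57,"dz":0.16,"rx":0,"ry":0,"rz":0,"hand":1}]'; python3 -c "
from workcell import robot
s=robot.observe();print(s['tool_pos'],s['force'])"
```

```text
time_s: 16.15
tool_pos: [523.7, -313.9, 87.5]
orientation: [179.9, -0.2, -176.7]
force: [-0.0, -0.6, 0.9]
finger_gap: -0.001
[ 523.74921297 -313.94302871   87.51376081] [-0.03920476 -0.57966769  0.8660581 ]
```

```bash
python3 -m crank '[{"dx":0.006,"dy":-0.006,"dz":-0.05,"rx":0,"ry":0,"rz":0,"hand":1},{"dx":0.006,"dy":-0.006,"dz":-0.1,"rx":0,"ry":0,"rz":0,"hand":1},{"dx":0.006,"dy":-0.006,"dz":-0.115,"rx":0,"ry":0,"rz":0,"hand":1},{"dx":0.006,"dy":-0.006,"dz":-0.115,"rx":0,"ry":0,"rz":0,"hand":1}]'
```

```text
time_s: 16.65
tool_pos: [526.0, -315.9, 72.6]
orientation: [-180.0, 0.0, -176.7]
force: [1.8, 1.6, 3.0]
finger_gap: -0.001
```

```bash
python3 -m crank '[{"dx":0,"dy":0,"dz":-0.012,"rx":0,"ry":0,"rz":0,"hand":1},{"dx":0,"dy":0,"dz":-0.022,"rx":0,"ry":0,"rz":0,"hand":1},{"dx":0,"dy":0,"dz":-0.022,"rx":0,"ry":0,"rz":0,"hand":1}]'
```

```text
time_s: 17.02
tool_pos: [526.2, -316.0, 70.7]
orientation: [-180.0, 0.1, -176.7]
force: [-3.7, 5.6, 24.0]
finger_gap: 0.0
```

Yellow is on its stop at 24 N. Now green.

```bash
python3 -m crank '[{"dx":0,"dy":0,"dz":0.08,"rx":0,"ry":0,"rz":0,"hand":1},{"dx":0,"dy":0,"dz":0.33,"rx":0,"ry":0,"rz":0,"hand":1},{"dx":0,"dy":0,"dz":0.33,"rx":0,"ry":0,"rz":0,"hand":1},{"dx":0,"dy":0.3,"dz":0.33,"rx":0,"ry":0,"rz":0,"hand":1},{"dx":-0.03,"dy":0.54,"dz":0.33,"rx":0,"ry":0,"rz":0,"hand":1},{"dx":-0.03,"dy":0.54,"dz":0.24,"rx":0,"ry":0,"rz":0,"hand":1},{"dx":-0.03,"dy":0.54,"dz":0.14,"rx":0,"ry":0,"rz":0,"hand":1},{"dx":-0.03,"dy":0.54,"dz":0.14,"rx":0,"ry":0,"rz":0,"hand":1}]' && python3 -m crank '[{"dx":0,"dy":0,"dz":-0.05,"rx":0,"ry":0,"rz":0,"hand":1},{"dx":0,"dy":0,"dz":-0.1,"rx":0,"ry":0,"rz":0,"hand":1},{"dx":0,"dy":0,"dz":-0.13,"rx":0,"ry":0,"rz":0,"hand":1},{"dx":0,"dy":0,"dz":-0.141,"rx":0,"ry":0,"rz":0,"hand":1},{"dx":0,"dy":0,"dz":-0.141,"rx":0,"ry":0,"rz":0,"hand":1}]'
```

```text
time_s: 18.02
tool_pos: [520.1, -235.3, 88.1]
orientation: [179.9, -0.2, -176.8]
force: [-0.1, -0.1, 0.4]
finger_gap: -0.002
time_s: 18.65
tool_pos: [521.4, -235.5, 70.6]
orientation: [-179.9, 0.1, -176.8]
force: [-9.3, 0.7, 28.0]
finger_gap: -0.001
```

Green is on its stop at 28 N. I'm lifting clear and checking the final state.

```bash
python3 -m crank '[{"dx":0,"dy":0,"dz":0.08,"rx":0,"ry":0,"rz":0,"hand":1},{"dx":0,"dy":0,"dz":0.4,"rx":0,"ry":0,"rz":0,"hand":1},{"dx":0,"dy":0,"dz":0.9,"rx":0,"ry":0,"rz":0,"hand":1},{"dx":0,"dy":0,"dz":0.9,"rx":0,"ry":0,"rz":0,"hand":1},{"dx":-0.8,"dy":0.5,"dz":1,"rx":0,"ry":0,"rz":0,"hand":1},{"dx":-0.8,"dy":0.5,"dz":1,"rx":0,"ry":0,"rz":0,"hand":1},{"dx":-0.8,"dy":0.5,"dz":1,"rx":0,"ry":0,"rz":0,"hand":1},{"dx":-0.8,"dy":0.5,"dz":1,"rx":0,"ry":0,"rz":0,"hand":1}]'
python3 - <<'E'
from h import *
m,im,d=grab('top','top9')
blobs(m,im,(205,165,262,240),(15,100,120),(35,255,255),50,name='outline')
blobs(m,im,(215,170,255,235),(0,0,150),(180,60,255),74,name='swage')
blobs(m,im,(325,190,357,235),(8,150,120),(20,255,255),104,10,name='key')
for n,lo,hi in (('blue',(105,150,80),(125,255,255)),('red',(0,180,100),(6,255,255)),('green',(50,120,80),(85,255,255)),('yellow',(22,150,120),(35,255,255))):
    blobs(m,im,(355,175,425,240),lo,hi,74,name=n)
m,im,d=grab('side','side9')
cv2.imwrite('pics/c9.png',cv2.resize(cv2.cvtColor(im[140:320,180:460],cv2.COLOR_RGB2BGR),None,fx=2.8,fy=2.8,interpolation=cv2.INTER_CUBIC))
print(robot.observe()['force'],robot.observe()['time_s'])
E
```

```text
time_s: 19.65
tool_pos: [401.0, -159.8, 219.1]
orientation: [-180.0, 0.0, -176.7]
force: [-0.1, -0.4, -0.5]
finger_gap: -0.001
outline px [233.2 201.7] centre 601.4 144.9 size 134.1 70.4 long-axis deg 0.3
swage px [232.8 199.3] centre 601.3 143.0 size 102.2 37.8 long-axis deg -1.4
key px [341.5 210.4] centre 551.2 -144.6 size 59.8 18.3 long-axis deg 4.7
red px [402.3 188. ] centre 611.4 -316.3 size 37.6 18.8 long-axis deg 68.1
[-0.04494667 -0.39538992  0.8792515 ] 19.75
```

View pics/c9.png

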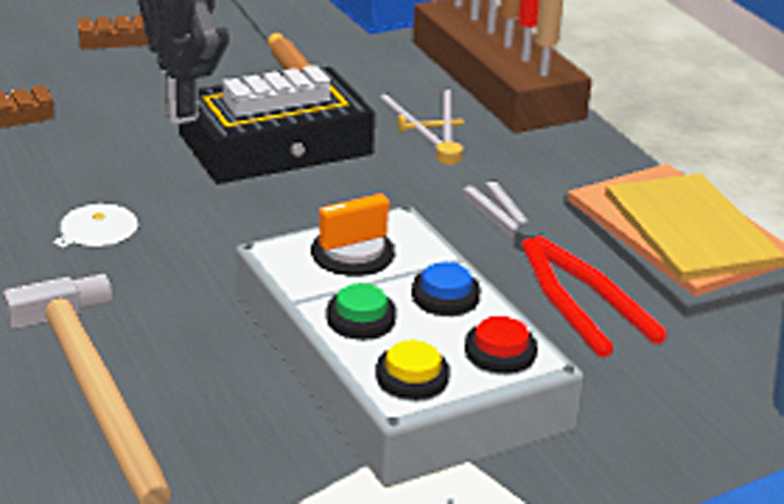

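View pics/top9.png

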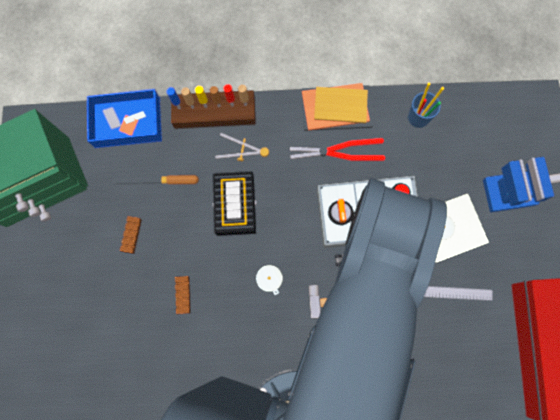

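The side view shows all four caps up, the key at rest and the block inside the outline. In the top view the bystanders in sight are where they were; the arm covers part of the hammer and ornament_b. Handing in.

```bash
python3 -c "
from workcell import robot
print(robot.job_done()); print(robot.observe()['time_s'])"
```

```text
the job is handed in; nothing more can be done
None
the job is handed in; nothing more can be done
```

The steel swage block is on the chuck and the switching-on sequence is done. I handed the job in at about 20 s; no verdict was reported.

- **Block:** the last top view puts its centre about 2 mm from the outline's centre and within 2° of it, grooves up.
- **Key:** I turned it about 62°. The moment rose from 0.37 to 1.08 Nm over the last 2°, so it was at its stop. I turned it back in the grip and let go. It read 3.2° straight afterwards and 4.7° in the last top view, against 3.7–4.1° at the start.
- **Buttons:** blue, yellow and green were each pressed to the stop in that order, and red was not touched. The last side view shows all four caps up and the arm clear of everything.

**Checks that disagreed or were incomplete:**
- **Refused rows:** the first set of move rows was refused because some keys were missing. The arm did not move.
- **Key position:** the side force reached 25 N during the twist, which suggests my measured key axis was a few mm off. I shifted the hand to relieve it.
- **Blue press:** it peaked at about 57 N because the shut fingertips reach about 3 mm past the TCP I assumed. I pressed yellow and green less deep, at 24 N and 28 N.
- **Bystanders:** the ones in view had not moved. The arm hid part of the hammer and ornament_b in the last top view. The hammer shows whole in the side view, but ornament_b was not checked at the end.

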